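# Release the lid of the long terrine press

## Task

On the pass stand two steel terrine presses, a long one and a short one, each with its lid held shut by a swing bolt with a wing nut in a slotted lug. On the long press, loosen the wing nut anticlockwise by about a fifth to a quarter of a turn, with the bolt still upright in its slot, then swing the bolt out of the lug, away from the mould, and leave it lying right out. Leave the wing nut of the short press tight.

Things in the scene. Friction and masses are not known exactly. Their poses are not given: they have to be found in the camera images.
- wing_nut_grip (a point): Wing nut of the LONG press: point on its axis, 165 mm above the table when tight (all sizes in mm). x runs along the wings (68 tip to tip, flat sides 10 apart, from 19 below to 17 above this point), y is square to the flats (close along y), z is the bolt's axis, upright at first. Under the wings a collar, 22 across, 12 high, sits on the lug (top 135 above the table). Turns at 0.06 N m.
- wing_nut (a joint): Turn of the long press's nut, rad: 0 hard down, growing anticlockwise from above (loosening), stop at 2.0; starts at 0 to 0.3. It rises 5 mm per rad. Two lips, 4 mm high, at the lug's end hold its collar, and so the bolt, until it reads about 1.0; 1.2 to 1.6 clears well. It stays where it is left.
- swing_bolt (a joint): Swing of the long press's eyebolt, rad: 0 upright in the slot, 1.6 lying out level (stop). Hinged 70 above the table, 95 below the grip point; it swings straight away from the mould. A push of under 2 N at the loosened nut moves it; past about 0.3 it falls out by its own weight.
- press_long: The long press, fast on the table. Origin on the table under the upright bolt's axis; x points the way the bolt swings out. The mould (200 long, 100 wide, lid top 133 high) begins 25 behind the origin and runs to -x; a black lid knob (28 across, top 154 high) is 145 behind it. From the nut to the knob the lid is bare: room to push the nut from the mould's side.
- short_nut (a joint): Turn of the SHORT press's wing nut, rad (mould 120 long, otherwise the same): starts tight, at 0 to 0.2, and is to be left so.

How it is judged:
By the outcome, as a careful person would: the job done as asked, in the order asked, and still so for the second after the job is handed in, with the robot touching nothing.
It also fails if it takes over 48 s, if anything falls off the work surface, if the arm or the gripper's body presses on something with over 40 N, if the wrist force passes 120 N, or if a joint passes its speed limit or range.

## Robot

A 6-joint arm with a two-finger parallel gripper is mounted at the origin on the work surface. World frame = base frame: x ahead of the robot, y to its left, z up, the work surface at z = 0. Lengths are in m, angles in degrees, forces in N, time in s.
With the tool pointing down it reaches from about 0.3 to 0.85 m from the base axis. Payload 4.2 kg.
Tool frame: the origin (TCP) lies at the very end of the fingers, on their centre line; the grasp point (between the pads) lies 19 mm behind it (bot.grip_point_offset is the distance from the TCP to the grasp point, in m); z points along the fingers, y is the line along which they close (so a half turn about z gives the same grasp; the last joint's range is limited). The gripper opens to 91 mm and grips with 3 to 60 N. Pads are 32 mm wide; open, the fingers measure 118 mm over their backs; the gripper's body (76 mm by 178 mm) begins 60 mm behind the grasp point.
Start: joints at [-65.489, 18.312, 89.639, -0, 72.044, -1.146], TCP at [0.249, -0.518, 0.214] pointing down, gripper open.
Joint ranges: [-177.97, 177.97], [-48.28, 115.42], [12.27, 149.76], [-77.06, 257.06], [2.81, 150.46], [-146.56, 146.56]. Speed limits (degrees/s): [147.25, 147.25, 180, 180, 180, 180].

## Interface

Orientations are given as [roll, pitch, yaw] about the fixed x, y, z axes, in that order (R = Rz(yaw) Ry(pitch) Rx(roll)).
In Python, from workcell import bot gives the robot as it stands. Calls block until the motion is done:
- bot.move_ptp(position, orientation): joint-space move of the TCP to a pose.
- bot.move_linear(position, attitude=None, v=0.15): straight line of the TCP; attitude=None keeps the orientation; v is the mean speed in m/s.
- bot.move_joints(angles): joint-space move.
- bot.grip(opening, force=None): finger opening in m; force is the grip in N (None keeps the last); returns when the fingers have stopped.
- bot.dwell(seconds).
- bot.solve_ik(position, orientation): joint angles nearest the present ones, or None.
- bot.get_state(): the state.
- bot.grab_frame(name): name is "side" or "top" or "wrist"; returns the picture (400x640x3 uint8, red, green, blue); there is no depth.
- bot.camera_info(name): a dict with "intrinsics" (3x3 intrinsics, pixels), "eye" and "attitude" of the camera in the world. Camera axes: x right, y up, looking along -z (the intrinsics and any distortion apply to the point x, -y, -z); pixel columns grow to the right and rows downward; lengths in m; the calibration is good to about 2 mm. The wrist camera is an equidistant fisheye: a pixel r from the principal point sees the ray r / f radians off the axis. A picture is of the moment at which its call begins: read the wrist's pose just before it. camera_info takes no time and is no camera call; for the wrist camera it gives the pose at the moment of the call.
A pose or a line that the arm cannot do raises bot.Unreachable and nothing moves.
- bot.hand_in(): hands the job in; it is judged then, once.
Trained networks look in the newest picture that a camera, given by its name, has taken for a name from the list of things; names that differ only in an ending like _2 or _b are one class to them, and where a whole thing is asked for, a point or a joint stands for the part that bears it (a point fixed in the world has none). Each returns a list of dicts, best first, with "score" (0 to 1); they miss things now and then, are a little off and sometimes report something else, mostly with a low value. They report only what shows in the picture. A call takes as long as a camera call.
- bot.regions_of(camera, target): "pixels" (400x640 bool, what is visible of it) and "bbox" ([left, top, right, bottom] as shares, 0 to 1, of the picture: columns of its width, rows of its height, round what is visible of it).
- bot.pinpoint(camera, target): "point" ([column, row] as shares, 0 to 1, of the picture: columns of its width, rows of its height: a listed point, or the origin of a listed thing).
The state is a dict: "t": time; "q": joint angles; "joint_velocities": joint speeds; "effort": joint torques, N m; "position": TCP position; "tcp_rot": TCP orientation; "contact_force": force on the tool from outside, world axes, zero at the start; "torque": the same for the moment, N m; "opening": finger opening in m; "finger_force": force on a finger pad.
Only numpy, scipy, OpenCV 4.12 (cv2) and the standard library are available. Lean on these libraries where they do the work, as an engineer would, in place of code of your own. Each camera call takes 0.05 s, during which the arm holds its last target. There are 200 camera calls.

## Working session

There is one attempt and no reset: what is moved stays moved. The work goes in short steps, each a Python script; the robot and the scene stay as the last script left them, time stands still between calls to the robot, and variables do not carry over. Pictures are saved under pics/ and viewed, at most 10 in all, crops included, and the job is handed in when it is done.

```bash
mkdir -p pics; cat > h.py <<'E'
import numpy as np, cv2
from workcell import bot
from scipy.spatial.transform import Rotation as R
def snap(c,f=None):
    i=bot.camera_info(c); im=bot.grab_frame(c)
    if f: cv2.imwrite('pics/'+f,im[:,:,::-1])
    return i,im
def rot(a):
    a=np.array(a,float)
    return a if a.shape==(3,3) else (R.from_quat(a).as_matrix() if a.size==4 else R.from_euler('xyz',a,degrees=True).as_matrix())
def ray(c,i,px):
    K=np.array(i['intrinsics']);u=(px[0]-K[0,2])/K[0,0];v=(px[1]-K[1,2])/K[1,1]
    if c=='wrist':
        r=np.hypot(u,v);s=np.sin(r)/max(r,1e-9);d=np.array([u*s,v*s,np.cos(r)])
    else: d=np.array([u,v,1.])
    d=d*[1,-1,-1]
    d=rot(i['attitude'])@d
    return np.array(i['eye']),d/np.linalg.norm(d)
def atz(c,i,px,z):
    e,d=ray(c,i,px);return e+d*(z-e[2])/d[2]
E
python3 - <<'E'
from h import *
for c in('top','side'):
    i,im=snap(c,c+'0.png');print(c,i)
    for t in('wing_nut_grip','press_long'):
        for p in bot.pinpoint(c,t):
            px=np.array(p['point'])*[640,400];print(t,p['score'],px,atz(c,i,px,.165 if 'grip' in t else 0))
print(bot.get_state())
E
```

```text
top {'intrinsics': array([[418.45438012,   0.        , 320.38883186],
       [  0.        , 418.45438012, 200.16340099],
       [  0.        ,   0.        ,   1.        ]]), 'eye': array([ 0.48619567, -0.00251034,  1.07072154]), 'attitude': array([  3.89903511,   0.89216134, -88.74364502])}
wing_nut_grip 0.6 [436.992 180.32 ] [ 0.5959793 -0.2388014  0.165    ]
side {'intrinsics': array([[518.88869197,   0.        , 325.17696252],
       [  0.        , 518.88869197, 198.72100191],
       [  0.        ,   0.        ,   1.        ]]), 'eye': array([0.25046172, 0.82412257, 0.66331238]), 'attitude': array([  58.68928241,    0.81495988, -160.05724721])}
wing_nut_grip 0.72 [344.512 130.   ] [ 0.59974654 -0.25150529  0.165     ]
press_long 0.6 [344.128 194.68 ] [ 0.59318974 -0.23112104  0.        ]
{'t': 0.3, 'q': array([-6.54897645e+01,  1.83263518e+01,  8.96611857e+01, -7.23805662e-04,
        7.20431743e+01, -1.14396323e+00]), 'joint_velocities': array([-0.00584709, -0.10284656, -0.06497727,  0.01030825,  0.05366889,
       -0.13997375]), 'effort': array([ 1.34484540e-04, -4.11940098e+01, -2.31822395e+01,  7.26912031e-02,
        4.17608488e-02, -8.05602735e-05]), 'position': array([ 0.2488925 , -0.51817555,  0.21368038]), 'tcp_rot': array([-1.79969281e+02,  7.51419564e-05,  2.56544220e+01]), 'contact_force': array([-0.3211317 ,  0.57732436,  0.39395961]), 'torque': array([0.03329858, 0.03653044, 0.03271775]), 'finger_force': 0.0, 'opening': 0.09135810276943863}
```

View pics/top0.png

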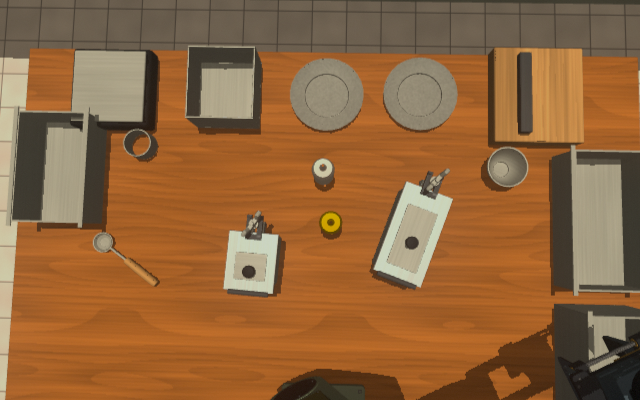

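View pics/side0.png

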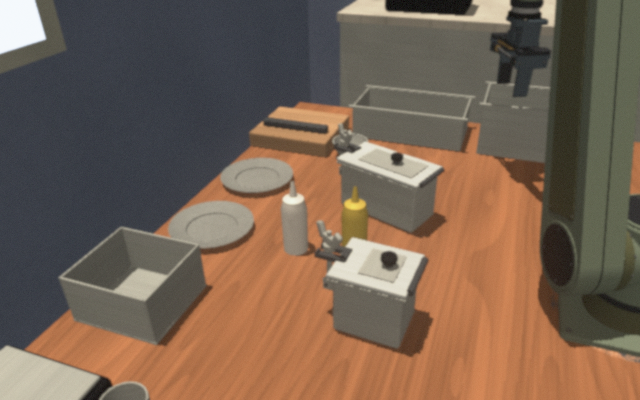

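The top view shows the long press at right, with its nut at about (436,181) and knob at (411,243). The short press's nut is at about (254,226). In the side view the long nut is at about (344,135). Next I'll look from above the long nut.

```bash
python3 - <<'E'
from h import *
i=bot.camera_info('top')
n=atz('top',i,(436,181),.165);k=atz('top',i,(411.5,242.5),.152);d=(n-k)[:2];a=np.degrees(np.arctan2(d[1],d[0]))
print(n,k,np.linalg.norm(d),a)
for yaw in (a,a+90,a-90,a+180,25):
    q=bot.solve_ik([.58,-.245,.30],[180,0,yaw]);print(yaw,q)
bot.move_ptp([.56,-.26,.30],[180,0,a+90 if abs(a)>90 else a])
i,im=snap('wrist','w1.png');print(i,bot.get_state()['position'],bot.get_state()['q'],bot.get_state()['t'])
for t in('wing_nut_grip','press_long'):
    for p in bot.pinpoint('wrist',t):
        px=np.array(p['point'])*[640,400];print(t,p['score'],px,atz('wrist',i,px,.165 if 'grip' in t else 0))
E
```

```text
[ 0.59445415 -0.23666564  0.165     ] [ 0.46021312 -0.18732266  0.152     ] 0.14302232056692796 -20.18191390682464
-20.18191390682464 [-2.39464265e+01  2.13550062e+01  7.28634796e+01 -2.54444375e-14
  8.57815143e+01  8.62354874e+01]
69.81808609317537 [-23.94642647  21.35500616  72.86347957   0.          85.78151427
  -3.76451256]
-110.18191390682463 None
159.81808609317537 [-23.94642647  21.35500616  72.86347957   0.          85.78151427
 -93.76451256]
25 [-2.39464265e+01  2.13550062e+01  7.28634796e+01 -2.54444375e-14
  8.57815143e+01  4.10535735e+01]
{'intrinsics': array([[309.70691629,   0.        , 320.47208588],
       [  0.        , 309.70691629, 203.058837  ],
       [  0.        ,   0.        ,   1.        ]]), 'eye': array([ 0.63429846, -0.2884748 ,  0.47005207]), 'attitude': array([-1.63182706e+01,  4.78179850e-03, -1.10262712e+02])} [ 0.55940204 -0.26082124  0.29973195] [-2.60525873e+01  2.01578639e+01  7.47046638e+01 -2.26907647e-02
  8.51696524e+01  8.41903170e+01] 1.875
wing_nut_grip 0.82 [286.528 166.6  ] [ 0.59794127 -0.23882476  0.165     ]
press_long 0.94 [298.88 150.8 ] [ 0.59440939 -0.2386492   0.        ]
```

View pics/w1.png

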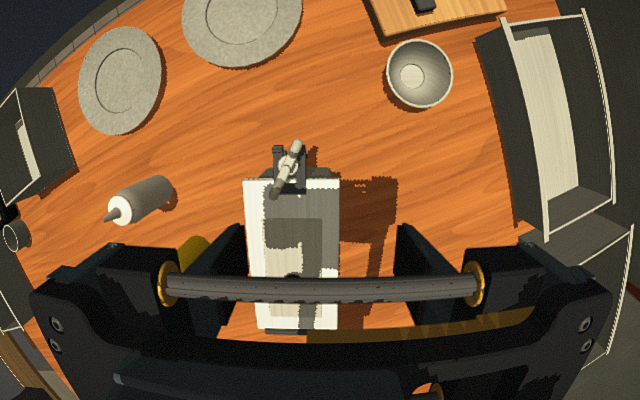

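The wrist view shows the nut at about (287,168), with its wings running from about (297,143) to (273,196). A zoomed crop will give the wing angle.

```bash
python3 - <<'E'
import cv2
im=cv2.imread('pics/w1.png')[130:210,240:340]
cv2.imwrite('pics/w1c.png',cv2.resize(im,None,fx=7,fy=7,interpolation=cv2.INTER_CUBIC))
E
```

```text
(no output)
```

View pics/w1c.png

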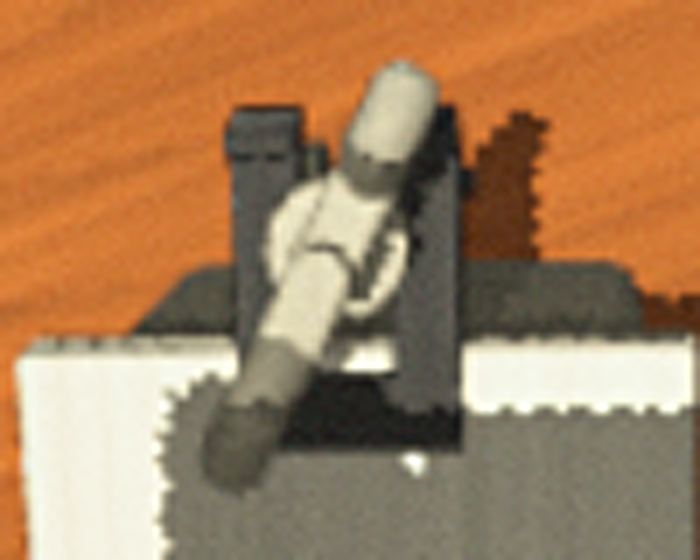

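The crop puts the wing tips at (297,143) and (273,196) in the full image, and the collar at about (288,165).

```bash
python3 - <<'E'
from h import *
i={'intrinsics':[[309.707,0,320.472],[0,309.707,203.059],[0,0,1]],'eye':[0.63429846,-0.2884748,0.47005207],'attitude':[-16.318,.005,-110.263]}
for z in(.165,.178):
    a=atz('wrist',i,(297.1,142.5),z);b=atz('wrist',i,(272.5,196),z);d=a-b
    print(a,b,(a+b)/2,np.linalg.norm(d),np.degrees(np.arctan2(d[1],d[0])))
print('collar',atz('wrist',i,(288.3,165.4),.147))
# press axis from lid edges/lug sides
for l,r,z in(((242.5,179),(339.5,179),.133),):
    p=atz('wrist',i,l,z);q=atz('wrist',i,r,z);d=p-q;print(p,q,np.linalg.norm(d),np.degrees(np.arctan2(d[1],d[0])))
c=np.array([.5975,-.2385])
for y0 in range(-180,180,15):
    q=bot.solve_ik([*c,.155],[180,0,y0])
    if q is not None: print(y0,np.round(q,0))
E
```

```text
[ 0.61676862 -0.25744903  0.165     ] [ 0.57469581 -0.21388005  0.165     ] [ 0.59573221 -0.23566454  0.165     ] 0.06056713658413131 -46.00086665475523
[ 0.61751566 -0.25877122  0.178     ] [ 0.57723582 -0.21705895  0.178     ] [ 0.59737574 -0.23791508  0.178     ] 0.05798602715060504 -46.00086665475528
collar [ 0.59632984 -0.23813566  0.147     ]
[ 0.59905761 -0.1811325   0.133     ] [ 0.5605686  -0.28378534  0.133     ] 0.109631240708932 69.44679542745612
-180 [ -23.   27.   85.    0.   68. -113.]
-165 [ -23.   27.   85.    0.   68. -128.]
-150 [ -23.   27.   85.    0.   68. -143.]
-75 [-23.  27.  85.  -0.  68. 142.]
-60 [-23.  27.  85.  -0.  68. 127.]
-45 [-23.  27.  85.  -0.  68. 112.]
-30 [-23.  27.  85.  -0.  68.  97.]
-15 [-23.  27.  85.  -0.  68.  82.]
0 [-23.  27.  85.  -0.  68.  67.]
15 [-23.  27.  85.  -0.  68.  52.]
30 [-23.  27.  85.  -0.  68.  37.]
45 [-23.  27.  85.  -0.  68.  22.]
60 [-23.  27.  85.  -0.  68.   7.]
75 [-23.  27.  85.   0.  68.  -8.]
90 [-23.  27.  85.   0.  68. -23.]
105 [-23.  27.  85.   0.  68. -38.]
120 [-23.  27.  85.   0.  68. -53.]
135 [-23.  27.  85.   0.  68. -68.]
150 [-23.  27.  85.   0.  68. -83.]
165 [-23.  27.  85.   0.  68. -98.]
```

```bash
python3 - <<'E'
from h import *
c=[.597,-.238]
def s(m):
    t=bot.get_state();print(m,round(t['t'],2),np.round(t['position'],4),np.round(t['tcp_rot'],1),np.round(t['contact_force'],1),np.round(t['torque'],2),round(t['opening'],4),t['finger_force'])
bot.move_ptp([*c,.24],[180,0,-46]);bot.grip(.05)
bot.move_linear([*c,.152],v=.08);s('down')
bot.grip(.0,25);s('grip')
bot.move_linear([*c,.1526],[180,0,-39],v=.001);s('7deg')
for k in range(2,9):
    f=k/8;bot.move_linear([*c,.152+.0064*f],[180,0,-46+74*f],v=.002)
    if k%3==2: s(k)
i,im=snap('top','t2.png')
E
```

```text
down 4.55 [ 0.5974 -0.2382  0.1527] [-1.8e+02 -1.0e-01 -4.6e+01] [ 0.3 -0.9 -0.3] [ 0.02  0.02 -0.06] 0.0498 0.0
grip 5.24 [ 0.5971 -0.2379  0.1521] [-180.   -0.  -46.] [0.4 0.8 0.6] [ 0.19 -0.02 -0.06] 0.0098 25.000049164518714
7deg 5.59 [ 0.5972 -0.2379  0.1527] [-180.    -0.   -39.1] [1.8 1.6 0.5] [ 0.21 -0.16  0.02] 0.0101 24.999866341240704
2 6.08 [ 0.5973 -0.2378  0.1537] [-180.    -0.   -27.6] [1.7 1.9 0.6] [ 0.35 -0.19  0.09] 0.0099 24.99999841209501
5 7.33 [ 0.5973 -0.2376  0.156 ] [-1.8e+02 -0.0e+00  1.0e-01] [2.9 4.9 0.6] [ 0.89 -0.52  0.04] 0.0098 25.00020784791559
8 8.57 [ 0.5972 -0.2373  0.1585] [-1.799e+02 -1.000e-01  2.790e+01] [3.3 4.8 0.3] [ 1.06 -0.54  0.01] 0.0096 25.000129714608192
```

```bash
python3 - <<'E'
from h import *
bot.grip(.05); p=bot.get_state()['position']; bot.move_linear([p[0],p[1],.25],v=.12)
bot.move_ptp([.56,-.26,.30],[180,0,-20.2])
i,im=snap('wrist'); print(i['eye'],i['attitude'],bot.get_state()['t'])
cv2.imwrite('pics/w3c.png',cv2.resize(im[130:210,240:340,::-1],None,fx=7,fy=7,interpolation=cv2.INTER_CUBIC))
E
```

```text
[ 0.63477254 -0.28771948  0.46926201] [-1.63759589e+01  4.88655826e-02 -1.10172609e+02] 11.125
```

View pics/w3c.png

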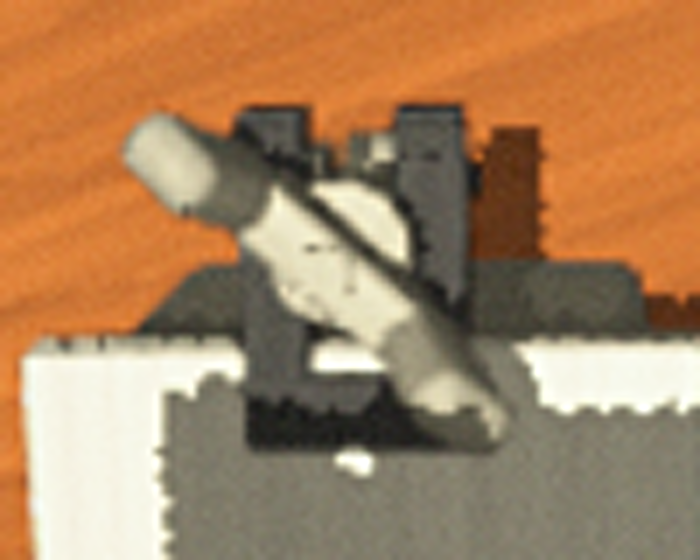

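The nut has turned about 74°, with its wings now going from upper left to lower right and the collar clear of the lips. Next I'll push the bolt out with closed fingers from the mould's side.

```bash
python3 - <<'E'
from h import *
a=np.radians(-20.3);u=np.array([np.cos(a),np.sin(a)]);v=np.array([-u[1],u[0]]);c=np.array([.597,-.238])
P=lambda x,z:[*(c+u*x+v*.009),z]
bot.grip(0,10)
bot.move_ptp(P(-.065,.22),[180,0,-20.3]);bot.move_linear(P(-.065,.154),v=.08)
for x in(-.03,-.01,.01,.03,.045):
    bot.move_linear(P(x,.154),v=.05);s=bot.get_state();print(x,np.round(s['contact_force'],1),s['t'])
bot.dwell(.5)
bot.move_linear(P(-.02,.16),v=.12);bot.move_linear(P(-.04,.25),v=.12)
bot.move_ptp([.56,-.26,.30],[180,0,-20.2])
i,im=snap('wrist','w4.png');print(bot.get_state()['t'])
i,im=snap('side');cv2.imwrite('pics/s4.png',cv2.resize(im[90:240,230:480,::-1],None,fx=3,fy=3))
E
```

```text
-0.03 [-0.3 -1.4 -0.8] 14.275
-0.01 [-0.1  0.7 -0.6] 14.825
0.01 [ 0.2  0.5 -0.2] 15.375
0.03 [-1.  -0.8 -0.1] 15.925
0.045 [-0.2  0.  -0.3] 16.375
18.9083
```

View pics/w4.png

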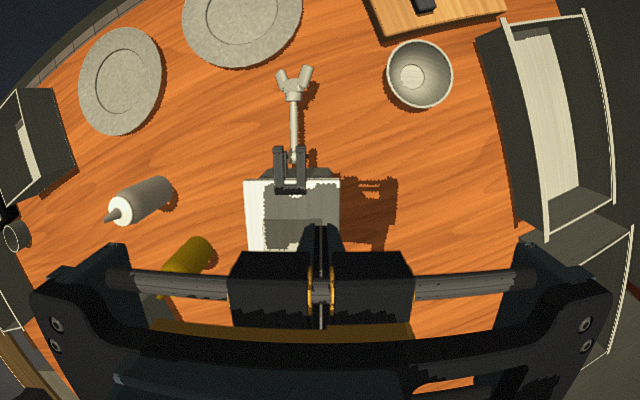

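View pics/s4.png

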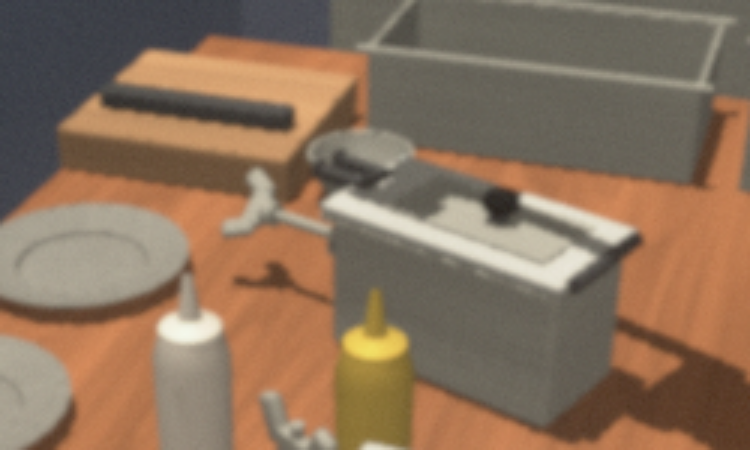

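Both views show the long press's bolt lying out level, with its nut at (293,83) in the wrist image. The short press is untouched and the arm is clear.

```bash
python3 -c "
from workcell import bot
print(bot.hand_in())"
```

```text
the job is handed in; nothing more can be done
None
```

I turned the long press's wing nut about 74° anticlockwise, then swung its bolt out to lie level; the short press was not touched, and the job was handed in at about 19 s with no verdict returned.

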